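# Isolate the sealer, then find the fullest gas tin by its heft

## Robot

A 6-joint arm with a two-finger parallel gripper is mounted at the origin on a cart in front of the work surface, level with it; the furniture and walls round the work are solid. World frame = base frame: x ahead of the robot, y to its left, z up, the work surface at z = 0. Lengths are in mm, angles in rad, forces in N, time in s.
With the tool pointing down it reaches from about 275 to 875 mm from the base axis. Payload 12.5 kg.
Tool frame: the origin (TCP) lies on the centre line of the jaws, within the pads' length; the fingertips stand 11 mm ahead of it and the grasp point (between the pads) lies 8 mm behind it; z points along the fingers, y is the line along which they close (so a half turn about z gives the same grasp; the last joint's range is limited). The gripper opens to 85 mm and grips with 20 to 120 N. Pads are 22 mm wide; open, the fingers measure 114 mm over their backs; the gripper's body (76 mm by 85 mm) begins 54 mm behind the grasp point. The pads swing forward as they close: fully open they stand 13 mm farther back than shut.
Start: joints at [1.19, 0.351, 1.652, -0, 1.139, -0.085], TCP at [160.296, 526.108, 242.29] pointing down, gripper open.
Joint ranges: [-2.75, 2.75], [-0.79, 2.1], [0.01, 2.65], [-1.57, 4.71], [0.07, 3.14], [-2.87, 2.87]. Speed limits (rad/s): [2.22, 2.22, 2.79, 3.14, 3.14, 3.14].

## Interface

Orientations are given as a 3x3 rotation matrix whose columns are the frame's x, y, z axes.
In Python, from workcell import ctrl, cams, ticket gives the robot as it stands.
- The arm moves only by the tool servo_tool, never from a script. Its arguments are lists of equal length, an entry for each row: "slide": the shift along the tool's x, y, z in m, a list of three; "twist": the turn about the tool's z in rad. In form: {"slide": [[tx, ty, tz], ...], "twist": [twist, ...]}. A call has 1 to 12 rows; each row is the pose to reach, as a shift and turn from the pose commanded when the call began, along the tool's axes at that moment; what a row does not reach only later rows make up. A row lasts 1/12 s, in which the tool goes at most 41.7 mm and 7.16 degrees, less where a joint would pass 70% of its speed; a pose out of reach is approached as far as the arm can. A call with a gripper value outside its range is refused whole. "jaw" is the finger opening in m, from 0 to 0.0854, set as the call begins (left out, the last holds). The fingers move at their own pace and stop on an object; "squeeze" is the grip in N (left out, the last holds). Time passes only in rows, so rows that repeat a pose let the fingers close. It gives the time, the measured TCP pose, the force, the opening and the grip force at its end, in the units of the state.
- ctrl.observe(): the state, without advancing time (a new reading comes with each control period).
- cams.grab_frame(name): name is "scene" or "top" or "wrist"; returns the picture (480x640x3 uint8, blue, green, red); there is no depth.
- cams.camera_params(name): a dict with "vertical_fov" (degrees; the focal length in pixels is half the picture's height over the tangent of half this angle, whatever the lens; pixels are square), "cx", "cy" (the principal point, pixels), "xyz" and "rotation" of the camera in the world; the wrist camera has in their place "hand_eye" (4x4, takes a point from camera to tool coordinates, whose origin is the TCP and whose axes are the flange's). Camera axes: x right, y up, looking along -z (the intrinsics and any distortion apply to the point x, -y, -z); pixel columns grow to the right and rows downward; lengths in mm; the calibration is good to about 2 mm. A picture is of the moment at which its call begins: read the wrist's pose just before it. camera_params takes no time and is no camera call.
- ticket.close_job(): hands the job in; it is judged then, once.
The state is a dict: "time": time; "joint_positions": joint angles; "dq": joint speeds; "effort": joint torques, N m; "position": TCP position; "eef_rot": TCP orientation; "wrist_force": force on the tool from outside, world axes, zero at the start; "wrist_torque": the same for the moment, N m; "opening": finger opening in mm; "finger_force": force on a finger pad.
Only numpy, scipy, OpenCV 4.12 (cv2) and the standard library are available. Lean on these libraries where they do the work, as an engineer would, in place of code of your own. Each camera call takes 0.05 s, during which the arm holds its last target. There are 200 camera calls.

## Task

Gas is about to be handled here, so first turn the red handle of the bag sealer's isolator off, before any tin leaves the bench. Then find by feel which of the three red gas tins is the heaviest (the fullest), lifting one at a time a few centimetres clear of the bench and setting it gently back upright about where it stood. Finish holding the heaviest tin up in the gripper, upright, still and about 10 cm clear of the bench, with the other two standing in their places, the isolator off, and the calculator, marker and note pad left alone; the program ends while holding the tin.

Things in the scene. Friction and masses are not known exactly. Their poses are not given: they have to be found in the camera images.
- tin_a_mid (a point): red lighter-gas tin with a red cap, closed, one of three that look alike, 66 mm in diameter and 257 mm tall in all; the straight wall, 66 mm wide, can be gripped up to 210 mm above its foot. This point is on its axis 128.5 mm above its foot, z along the axis. It stands upright on the bench at the start. It weighs between 0.1 and 0.6 kg; the fullest tin is at least 0.15 kg heavier than either of the others
- tin_b_mid (a point): red lighter-gas tin with a red cap, closed, one of three that look alike, 66 mm in diameter and 257 mm tall in all; the straight wall, 66 mm wide, can be gripped up to 210 mm above its foot. This point is on its axis 128.5 mm above its foot, z along the axis. It stands upright on the bench at the start. It weighs between 0.1 and 0.6 kg; the fullest tin is at least 0.15 kg heavier than either of the others
- tin_c_mid (a point): red lighter-gas tin with a red cap, closed, one of three that look alike, 66 mm in diameter and 257 mm tall in all; the straight wall, 66 mm wide, can be gripped up to 210 mm above its foot. This point is on its axis 128.5 mm above its foot, z along the axis. It stands upright on the bench at the start. It weighs between 0.1 and 0.6 kg; the fullest tin is at least 0.15 kg heavier than either of the others
- isolator_grip (a point): point to grip on the red handle of the isolator, a grey box 84 x 84 x 52 mm with a yellow plate on top, fixed on the bench. The handle is a bar 46 mm long, 14 mm wide and 27 mm high on a round hub 43 mm across; this point is on its turning axis (vertical), 77 mm above the bench; the hub's top is 61 mm and the bar's top 87 mm above the bench. The point turns with the handle: its x axis runs along the bar, towards the end with the white line
- isolator_handle (a joint): angle of the isolator handle, rad: 0 = on (white line at the green dot, away from the box's cable side), 1.571 = off (white line at the white dot), a quarter turn counter-clockwise seen from above. Stops and detents at both ends: let go past half-way it snaps home; turning takes about 0.15 N m at most
- calculator: grey desk calculator, 100 x 68 x 19 mm, lying loose on the bench; origin under its centre
- marker_pen: marker pen, 130 mm long, 20 mm thick, lying loose on the bench; origin under its centre
- order_pad: white note pad, 145 x 100 x 12 mm, lying loose on the bench; origin under its centre
- bag_sealer: blue bag sealer, fixed, 134 (x) x 424 (y) x 121 mm, its arm raised to 0.26 m at the left; origin under its centre
- tape_dispenser: black tape dispenser, fixed, 69 (x) x 200 (y) x 90 mm; origin under its centre
- parts_tin: dark green tin box, fixed, 134 (x) x 171 (y) x 68 mm; origin under its centre

How it is judged:
By the outcome, as a careful person would: the job done as asked, in the order asked, and still so for the second after the job is handed in, while the arm keeps its last pose, push and grip.
It also fails if it takes over 72 s, if anything falls off the work surface, if the arm or the gripper's body presses on something with over 40 N, if the wrist force passes 120 N, or if a joint passes its speed limit or range.

## Working session

There is one attempt and no reset: what is moved stays moved. The work goes in short steps, Python scripts to look and compute and a tool call to move; the robot and the scene stay as the last step left them, time stands still between calls to the robot, and variables do not carry over. Pictures are saved under pics/ and viewed, at most 10 in all, crops included, and the job is handed in when it is done.

Besides the shell and the picture viewer there is one more tool, called after "Call:" by a JSON object that holds its "fn" and its "kwargs". servo_tool: Moves the arm, as the interface text tells. Its arguments: {"type":"object","properties":{"slide":{"type":"array"},"twist":{"type":"array"},"jaw":{"type":"number"},"squeeze":{"type":"number"}},"required":["slide","twist"]}

```bash
mkdir -p pics; ls; python3 - <<'E'
from workcell import ctrl,cams
import cv2
s=ctrl.observe()
for k in('time','position','eef_rot','opening','wrist_force'):print(k,s[k])
for n in('top','scene'):
    cv2.imwrite(f'pics/{n}0.png',cams.grab_frame(n));print(n,cams.camera_params(n))
print(cams.camera_params('wrist'))
E
```

```text
pics
time 0.0
position [160.16539913 525.82459917 241.7500316 ]
eef_rot [[-9.56579741e-01  2.91470384e-01 -4.62560776e-04]
 [ 2.91470726e-01  9.56579115e-01 -1.10087646e-03]
 [ 1.21603093e-04 -1.18789905e-03 -9.99999287e-01]]
opening 85.11366878624736
wrist_force [-0.90602546  0.3187588  -0.44789425]
top {'vertical_fov': 56.84571551764427, 'cx': 320.42695145358203, 'cy': 230.08408006007173, 'xyz': array([381.93551877, -53.26836244, 940.90769502]), 'rotation': array([[ 0.00973978,  0.97419261, -0.22550809],
       [-0.99993804,  0.00827324, -0.0074474 ],
       [-0.00538952,  0.22556665,  0.97421283]])}
scene {'vertical_fov': 50.566351965560614, 'cx': 321.1130638975544, 'cy': 230.93045915024297, 'xyz': array([  57.90034649, -603.86436925,  844.04956626]), 'rotation': array([[ 0.72159758,  0.48212911, -0.49683846],
       [-0.69219948,  0.51542207, -0.50517321],
       [ 0.0125228 ,  0.70844309,  0.70565683]])}
{'vertical_fov': 58.18836257596945, 'cx': 320.6269245925983, 'cy': 244.71755641398596, 'hand_eye': array([[-1.03368608e-03,  9.50390885e-01,  3.11056422e-01,
         8.01904620e+01],
       [ 9.99999353e-01,  1.13018998e-03, -1.29998427e-04,
         1.19657708e-01],
       [-4.75102170e-04,  3.11056086e-01, -9.50391438e-01,
        -1.32349871e+02],
       [ 0.00000000e+00,  0.00000000e+00,  0.00000000e+00,
         1.00000000e+00]])}
```

View pics/top0.png

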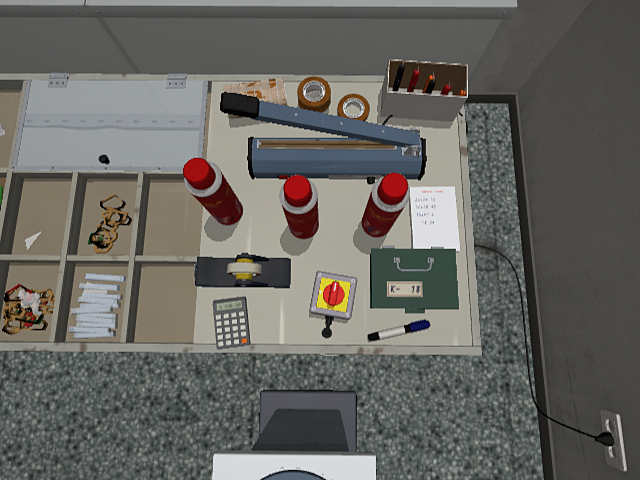

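View pics/scene0.png

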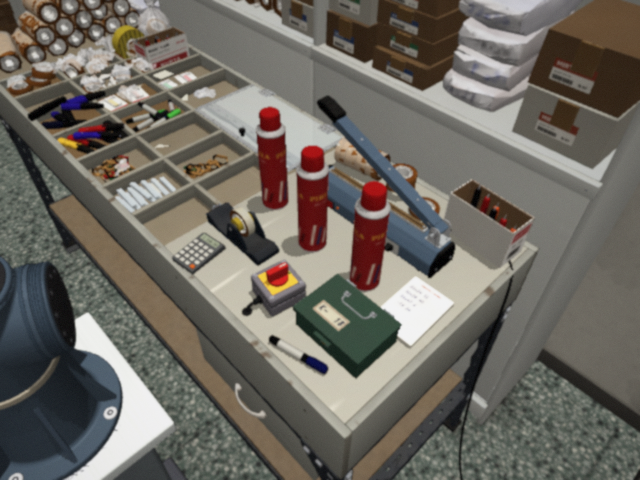

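The top view shows the tin caps at about (200,173), (299,190) and (392,188), with the isolator at (333,293) and its bar roughly vertical, cable side toward the robot. The scene view shows the same three tins standing in front of the sealer.

```bash
cat > h.py <<'E'
import numpy as np,cv2
from workcell import ctrl,cams
def ray(n,px,s=None):
    p=cams.camera_params(n);f=240/np.tan(np.radians(p['vertical_fov'])/2)
    d=np.array([(px[0]-p['cx'])/f,-(px[1]-p['cy'])/f,-1.])
    if n=='wrist':
        H=np.array(p['hand_eye']);R=np.array(s['eef_rot'])
        return np.array(s['position'])+R@H[:3,3],R@H[:3,:3]@d
    return np.array(p['xyz']),np.array(p['rotation'])@d
def onz(n,px,z,s=None):
    o,d=ray(n,px,s);return o+d*(z-o[2])/d[2]
def cross(a,b):
    (o,d),(p,e)=a,b;t=np.linalg.lstsq(np.c_[d,-e],p-o,rcond=None)[0]
    return (o+d*t[0]+p+e*t[1])/2,np.linalg.norm(o+d*t[0]-p-e*t[1])
def mask(im,lo,hi):
    return cv2.inRange(cv2.cvtColor(im,cv2.COLOR_BGR2HSV),lo,hi)
def red(im):
    return mask(im,(0,150,60),(6,255,255))|mask(im,(172,150,60),(180,255,255))
def blobs(m,amin):
    n,l,st,c=cv2.connectedComponentsWithStats(m)
    return [(c[i],st[i],l==i) for i in range(1,n) if st[i][4]>amin]
E
python3 - <<'E'
from h import *
T=cv2.imread('pics/top0.png');S=cv2.imread('pics/scene0.png')
for n,I in(('top',T),('scene',S)):
    for c,st,_ in blobs(red(I),60):print(n,c.round(1),st)
y=mask(T,(22,150,120),(35,255,255))
for c,st,m in blobs(y,60):
    print('yellow',c,cv2.minAreaRect(np.argwhere(m)[:,::-1].astype(np.float32)),onz('top',c,52))
def pts(*a):
    for p,z in a:print(p,z,onz('top',p,z).round(0))
pts(((333,293),77),((200,170),257),((299,187),257),((393,185),257),((230,215),0),((302,230),0),((375,228),0))
# extents of others: sealer front edge, dispenser, box, sealer arm left end
pts(((250,177),0),((425,177),0),((252,140),121),((423,140),121),((222,104),260),((257,112),250),((196,258),90),((290,285),60),((371,249),68),((457,307),68))
cv2.imwrite('pics/c1.png',cv2.resize(np.hstack([T[260:345,290:375],S[245:330,240:325]]),None,fx=4.5,fy=4.5,interpolation=2))
E
```

```text
top [414.1  78.7] [409  69  11  22  99]
top [198.5 173.1] [183 158  32  31 750]
top [392.5 188.3] [378 173  30  32 725]
top [296.6 189.9] [279 175  33  32 741]
top [221.9 204.6] [198 181  43  44 769]
top [378.  219.2] [363 199  36  38 612]
top [302.5 222.9] [285 207  33  32 539]
top [333.1 294. ] [323 282  21  24 347]
scene [269.4 118.8] [260 107  20  24 396]
scene [ 92.9 128.1] [ 78 125  28   6 120]
scene [ 79. 140.] [ 67 135  22  10  69]
scene [272.4 169.7] [ 258  135   29   74 1481]
scene [312.1 158.5] [302 146  22  26 492]
scene [311.9 210.9] [ 298  177   35   74 1658]
scene [373.6 195.5] [361 181  27  30 622]
scene [484.9 203.7] [480 196  11  17 101]
scene [367.3 249.2] [ 351  213   37   77 1763]
scene [277.5 275. ] [267 265  21  21 331]
yellow [242.46875  275.890625] ((242.5, 276.0), (4.0, 13.0), 90.0) [491.7953838  109.41119931  52.        ]
yellow [333.35546039 294.58244111] ((333.1880187988281, 294.2159729003906), (30.142200469970703, 29.337215423583984), 10.30484676361084) [456.1582695  -73.48689832  52.        ]
(333, 293) 77 [457. -72.  77.]
(200, 170) 257 [640. 150. 257.]
(299, 187) 257 [612. -13. 257.]
(393, 185) 257 [ 616. -165.  257.]
(230, 215) 0 [632. 153.   0.]
(302, 230) 0 [600.  -6.   0.]
(375, 228) 0 [ 605. -165.    0.]
(250, 177) 0 [721. 113.   0.]
(425, 177) 0 [ 724. -279.    0.]
(252, 140) 121 [755.  91. 121.]
(423, 140) 121 [ 757. -249.  121.]
(222, 104) 260 [757. 120. 260.]
(257, 112) 250 [748.  62. 250.]
(196, 258) 90 [521. 195.  90.]
(290, 285) 60 [474.  13.  60.]
(371, 249) 68 [ 546. -148.   68.]
(457, 307) 68 [ 433. -313.   68.]
```

View pics/c1.png

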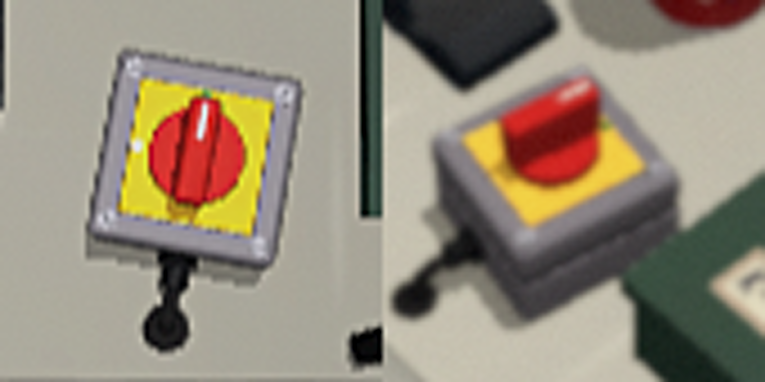

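The crop shows the bar's white line pointing up (+x), tilted about 10° clockwise, so yaw is about -10°. The isolator is at about (457,-73) and the tins are at about (637,151), (606,-10) and (610,-165). Moving to the isolator now.

Call:
{"fn": "servo_tool", "kwargs": {"slide": [[-0.459,-0.486,0.03],[-0.459,-0.486,0.03],[-0.459,-0.486,0.03],[-0.459,-0.486,0.03],[-0.459,-0.486,0.03],[-0.459,-0.486,0.03],[-0.459,-0.486,0.03],[-0.459,-0.486,0.03],[-0.459,-0.486,0.03],[-0.459,-0.486,0.03],[-0.459,-0.486,0.03],[-0.459,-0.486,0.03]], "twist": [3.02,3.02,3.02,3.02,3.02,3.02,3.02,3.02,3.02,3.02,3.02,3.02], "jaw": 0.05}}

```text
time: 1.1
position: [382.8, 76.7, 219.9]
eef_rot: [[0.229, 0.973, 0.0], [0.973, -0.229, 0.0], [0.0, 0.0, -1.0]]
wrist_force: [1.3, 0.8, 1.0]
opening: 50.0
finger_force: 0.0
```

Call:
{"fn": "servo_tool", "kwargs": {"slide": [[-0.129,0.106,0.03],[-0.129,0.106,0.03],[-0.129,0.106,0.03],[-0.129,0.106,0.03],[-0.129,0.106,0.03],[-0.129,0.106,0.03],[-0.129,0.106,0.03],[-0.129,0.106,0.03],[-0.129,0.106,0.03],[-0.129,0.106,0.03],[-0.129,0.106,0.03],[-0.129,0.106,0.03]], "twist": [1.515,1.515,1.515,1.515,1.515,1.515,1.515,1.515,1.515,1.515,1.515,1.515]}}

```text
time: 2.1
position: [456.9, -70.6, 189.7]
eef_rot: [[0.987, -0.16, -0.001], [-0.16, -0.987, 0.0], [-0.001, -0.0, -1.0]]
wrist_force: [0.8, -0.5, 1.2]
opening: 49.8
finger_force: 0.0
```

Call:
{"fn": "servo_tool", "kwargs": {"slide": [[0,0,0],[0,0,0],[0,0,0]], "twist": [0,0,0]}}

```text
time: 2.35
position: [457.0, -70.6, 189.8]
eef_rot: [[0.989, -0.149, -0.0], [-0.149, -0.989, 0.0], [-0.0, -0.0, -1.0]]
wrist_force: [-0.3, -0.4, -0.6]
opening: 50.1
finger_force: 0.0
```

```bash
python3 - <<'E'
from h import *
s=ctrl.observe();W=cams.grab_frame('wrist');cv2.imwrite('pics/w1.png',W)
print(s['time'],s['position'],s['eef_rot'])
for c,st,m in blobs(red(W),800):
    print('red',c,st,onz('wrist',c,70,s))
w=[b for b in blobs(mask(W,(22,150,120),(35,255,255)),800)]
for c,st,m in w:print('yel',c,st,onz('wrist',c,52,s),cv2.minAreaRect(np.argwhere(m)[:,::-1].astype(np.float32)))
E
```

```text
2.35 [456.98468202 -70.60282087 189.78898226] [[ 9.88778940e-01 -1.49385940e-01 -2.19728249e-04]
 [-1.49385932e-01 -9.88778965e-01  5.00105250e-05]
 [-2.24733540e-04 -1.66250445e-05 -9.99999975e-01]]
red [169.51913509  20.20685036] [  62    0  181   53 5226] [588.73649112  -9.95212279  70.        ]
red [326.54998534 239.10612724] [ 295  203   65   82 3411] [457.04734416 -73.90678692  70.        ]
yel [ 23.20045558 179.72551253] [  0 168  50  25 878] [518.74726822 109.46397877  52.        ] ((23.400876998901367, 179.58843994140625), (18.58601951599121, 50.323055267333984), 80.27242279052734)
yel [327.22577654 225.75173853] [ 280  187   96   89 4314] [460.34134461 -75.06376135  52.        ] ((327.5, 231.0), (95.0, 88.0), 0.0)
```

View pics/w1.png

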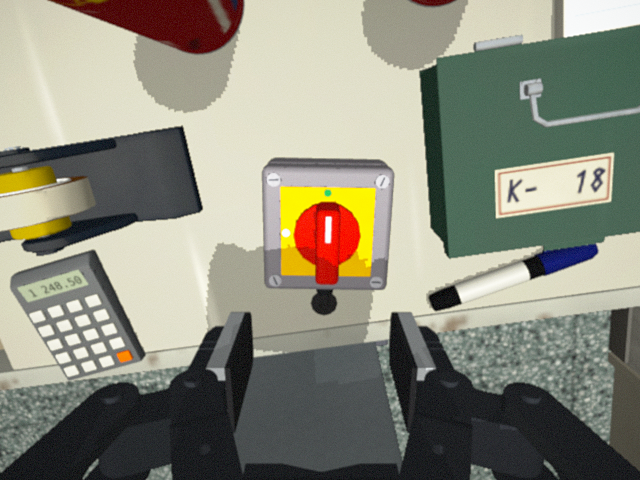

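The wrist view shows the plate square to the tool, with the bar vertical at column 327, the green dot at (328,192) and the white dot at (286,232). The handle axis is at about (457,-74), so I need 3 mm along tool y before going down.

Call:
{"fn": "servo_tool", "kwargs": {"slide": [[0,0.003,0.03],[0,0.003,0.06],[0,0.003,0.09],[0,0.003,0.105],[0,0.003,0.113],[0,0.003,0.113],[0,0.003,0.113]], "twist": [0,0,0,0,0,0,0]}}

```text
time: 2.98
position: [456.9, -73.7, 77.3]
eef_rot: [[0.988, -0.153, 0.0], [-0.153, -0.988, -0.0], [0.0, 0.0, -1.0]]
wrist_force: [0.9, 0.4, 0.1]
opening: 49.7
finger_force: 0.0
```

Call:
{"fn": "servo_tool", "kwargs": {"slide": [[0,0,0],[0,0,0],[0,0,0],[0,0,0],[0,0,0],[0,0,0],[0,0,0],[0,0,0]], "twist": [0,0,0,0,0,0,0,0], "jaw": 0.005, "squeeze": 40}}

```text
time: 3.65
position: [457.1, -74.3, 77.9]
eef_rot: [[0.988, -0.153, 0.002], [-0.153, -0.988, -0.001], [0.002, 0.001, -1.0]]
wrist_force: [-2.7, -5.6, 8.3]
opening: 13.3
finger_force: 40.0
```

Call:
{"fn": "servo_tool", "kwargs": {"slide": [[0,0,0],[0,0,0],[0,0,0],[0,0,0],[0,0,0],[0,0,0],[0,0,0],[0,0,0],[0,0,0],[0,0,0],[0,0,0],[0,0,0]], "twist": [-0.1,-0.2,-0.3,-0.4,-0.5,-0.6,-0.7,-0.8,-0.9,-1.0,-1.1,-1.2]}}

```text
time: 4.65
position: [456.8, -74.0, 77.9]
eef_rot: [[0.497, 0.868, 0.001], [0.868, -0.497, -0.001], [-0.0, 0.001, -1.0]]
wrist_force: [-3.8, -2.7, 9.5]
opening: 13.3
finger_force: 40.2
```

Call:
{"fn": "servo_tool", "kwargs": {"slide": [[0,0,0],[0,0,0],[0,0,0],[0,0,0],[0,0,0],[0,0,0],[0,0,0]], "twist": [-0.1,-0.2,-0.3,-0.36,-0.37,-0.37,-0.37]}}

```text
time: 5.23
position: [456.7, -74.0, 77.9]
eef_rot: [[0.154, 0.988, 0.001], [0.988, -0.154, -0.001], [-0.0, 0.001, -1.0]]
wrist_force: [-3.4, -2.3, 10.6]
opening: 13.3
finger_force: 40.4
```

Call:
{"fn": "servo_tool", "kwargs": {"slide": [[0,0,0],[0,0,0],[0,0,0],[0,0,-0.03],[0,0,-0.07],[0,0,-0.11],[0,0,-0.15],[0,0,-0.19],[0,0,-0.215],[0,0,-0.215]], "twist": [0,0,0,0,0,0,0,0,0,0], "jaw": 0.085}}

```text
time: 6.07
position: [458.4, -73.9, 297.2]
eef_rot: [[0.154, 0.988, 0.009], [0.988, -0.154, -0.002], [-0.001, 0.009, -1.0]]
wrist_force: [-0.1, -0.7, 0.5]
opening: 85.3
finger_force: 0.0
```

```bash
python3 - <<'E'
from h import *
s=ctrl.observe();W=cams.grab_frame('wrist');print(s['time'],s['position'],s['wrist_force'])
for c,st,m in blobs(red(W),300):print('red',c,st,onz('wrist',c,70,s))
cv2.imwrite('pics/w2.png',W)
for t,q in(((198.5,173.1),(269.4,118.8)),((296.6,189.9),(312.1,158.5)),((392.5,188.3),(373.6,195.5))):print(cross(ray('top',t),ray('scene',q)))
E
```

```text
6.0667 [458.36373661 -73.9430092  297.21014996] [-0.07476985 -0.68343212  0.52026127]
red [509.47470222  90.26587258] [ 437    5  168  147 9151] [620.76532044  -8.49258984  70.        ]
red [614.1939896   89.76883067] [ 580   31   60  111 5191] [702.65728075 -20.95534074  70.        ]
red [316.38119954 202.44521338] [ 294  176   46   58 1734] [456.3249846  -73.60504162  70.        ]
red [531.93009033 294.77691005] [  452   224   187   164 10628] [ 637.702484   -189.75143369   70.        ]
red [613.65662828 380.22261588] [ 581  344   59   73 3387] [ 717.19472973 -295.79349441   70.        ]
(array([642.68765089, 158.22918172, 235.56430497]), np.float64(1.451054213392556))
(array([614.76448482,  -7.67623506, 233.96103675]), np.float64(1.2602407124861477))
(array([ 618.35181162, -167.79210172,  236.21529448]), np.float64(1.8424974912613374))
```

View pics/w2.png

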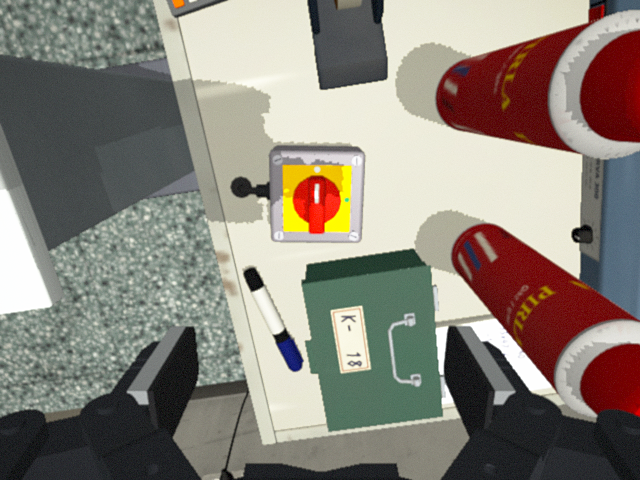

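The wrist view shows the handle's white line at the white dot (317,170), so the isolator is off. Next I hover over the middle tin.

Call:
{"fn": "servo_tool", "kwargs": {"slide": [[0.03,0.05,0],[0.06,0.1,0],[0.08,0.13,0],[0.088,0.143,0],[0.088,0.143,0],[0.088,0.143,0]], "twist": [0,0,0,0,0,0]}}

```text
time: 6.62
position: [611.9, -7.8, 288.9]
eef_rot: [[0.153, 0.988, -0.004], [0.988, -0.153, 0.0], [-0.0, -0.004, -1.0]]
wrist_force: [0.0, -0.2, 0.1]
opening: 84.8
finger_force: 0.0
```

```bash
cat > cap.py <<'E'
from h import *
s=ctrl.observe();W=cams.grab_frame('wrist');R=np.array(s['eef_rot']);p=np.array(s['position']);print(s['time'],p,s['wrist_force'])
for c,st,m in blobs(red(W),1500):
    e=cv2.fitEllipse(max(cv2.findContours(m.astype(np.uint8),0,2)[0],key=len))
    q=onz('wrist',e[0],245,s);print('red',c,st,np.round(e[0]),np.round(e[1]),'world',q.round(1),'tool',(R.T@(q-p)).round(1))
E
python3 cap.py; python3 - <<'E'
from h import *
cv2.imwrite('pics/w3.png',cams.grab_frame('wrist'))
E
```

```text
6.6167 [611.89696673  -7.80655232 288.87316579] [ 0.00678304 -0.20041681  0.06901049]
red [325.74165298  13.75259989] [ 290    0   76   37 1827] [326.  11.] [49. 68.] world [630.6 103.  245. ] tool [112.3   1.7  43.8]
red [323.13622902 191.331359  ] [ 272  159  101   72 3039] [322. 213.] [ 83. 103.] world [617.6  28.3 245. ] tool [36.5  0.3 43.9]
red [339.21792084 344.95356677] [  271   232   144   245 18392] [339. 353.] [101. 288.] world [615.  -39.5 245. ] tool [-30.8   8.1  43.8]
red [165.66686286 301.36433196] [ 144  276   46   57 1699] [165. 300.] [42. 54.] world [541.6  -0.9 245. ] tool [ -4.  -70.4  44.2]
```

View pics/w3.png

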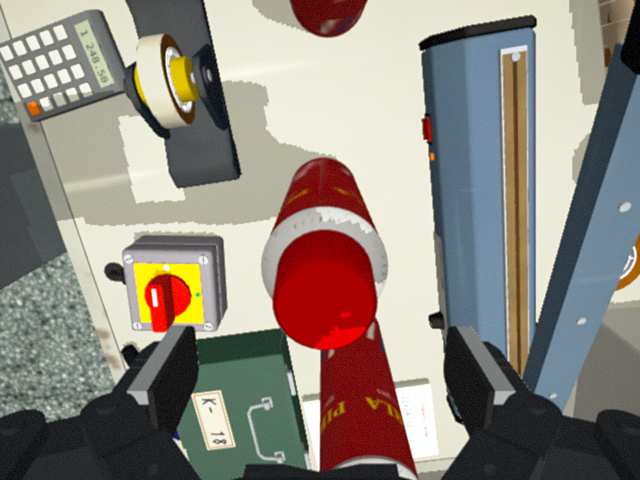

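The cap's top disc is centred at about (326,300), with the neighbouring tin's body below it and the third tin at the top edge.

```bash
python3 - <<'E'
from h import *
s=ctrl.observe();R=np.array(s['eef_rot']);p=np.array(s['position'])
q=onz('wrist',(326,300.5),257,s);print(p,q,R.T@(q-p))
# other neck foot check: far-side body bottom
E
```

```text
[610.55670376  -8.87881421 290.51390507] [612.55483886  -8.1323845  257.        ] [ 1.05590765  1.94095409 33.50894344]
```

Call:
{"fn": "servo_tool", "kwargs": {"slide": [[0.001,0.002,0.02],[0.001,0.002,0.05],[0.001,0.002,0.075],[0.001,0.002,0.087],[0.001,0.002,0.091],[0.001,0.002,0.091],[0.001,0.002,0.091]], "twist": [0,0,0,0,0,0,0]}}

```text
time: 7.3
position: [613.9, -8.3, 202.4]
eef_rot: [[0.155, 0.988, 0.002], [0.988, -0.155, -0.0], [0.0, 0.002, -1.0]]
wrist_force: [-0.7, 1.0, 0.9]
opening: 84.9
finger_force: 0.0
```

Call:
{"fn": "servo_tool", "kwargs": {"slide": [[0,0,0],[0,0,0],[0,0,0],[0,0,0],[0,0,0],[0,0,0],[0,0,0]], "twist": [0,0,0,0,0,0,0], "jaw": 0.05, "squeeze": 40}}

```text
time: 7.88
position: [614.0, -8.0, 202.6]
eef_rot: [[0.154, 0.988, 0.002], [0.988, -0.154, -0.0], [0.0, 0.002, -1.0]]
wrist_force: [-2.3, 0.2, 6.8]
opening: 64.9
finger_force: 43.8
```

Call:
{"fn": "servo_tool", "kwargs": {"slide": [[0,0,-0.005],[0,0,-0.015],[0,0,-0.025],[0,0,-0.035],[0,0,-0.045],[0,0,-0.05],[0,0,-0.05],[0,0,-0.05],[0,0,-0.05]], "twist": [0,0,0,0,0,0,0,0,0]}}

```text
time: 8.63
position: [613.4, -8.0, 250.4]
eef_rot: [[0.154, 0.988, -0.001], [0.988, -0.154, 0.0], [-0.0, -0.001, -1.0]]
wrist_force: [-0.6, 0.7, -2.0]
opening: 65.1
finger_force: 44.8
```

```bash
cat > weigh.py <<'E'
from h import *
F=[];T=[]
for i in range(10):
    cams.grab_frame('top');s=ctrl.observe();F.append(s['wrist_force']);T.append(s['wrist_torque'])
print(s['time'],s['position'],s['opening'],np.mean(F,0),np.std(F,0),np.mean(T,0))
E
python3 weigh.py
```

```text
9.1333 [613.61559394  -8.06028352 250.83919203] 64.90976566446925 [-4.67300436e-04  8.02971870e-02 -1.56740295e+00] [0.42089825 0.38060592 0.34158043] [-0.0008515   0.00051958  0.00698028]
```

Tin b weighs about 0.16 kg. I'm setting it back down.

Call:
{"fn": "servo_tool", "kwargs": {"slide": [[0,0,0.01],[0,0,0.02],[0,0,0.03],[0,0,0.038],[0,0,0.043],[0,0,0.046],[0,0,0.048],[0,0,0.049],[0,0,0.05],[0,0,0.05],[0,0,0.05]], "twist": [0,0,0,0,0,0,0,0,0,0,0]}}

```text
time: 10.05
position: [613.6, -8.0, 202.7]
eef_rot: [[0.154, 0.988, 0.001], [0.988, -0.154, -0.0], [0.0, 0.001, -1.0]]
wrist_force: [-5.7, -0.2, 11.8]
opening: 65.3
finger_force: 46.5
```

Call:
{"fn": "servo_tool", "kwargs": {"slide": [[0,0,0],[0,0,0],[0,0,0],[0,0,0],[0,0,0],[0,0,-0.02],[0,0,-0.05],[0,0,-0.08],[0,0,-0.09],[0,0,-0.09],[0,0,-0.09]], "twist": [0,0,0,0,0,0,0,0,0,0,0], "jaw": 0.085}}

```text
time: 10.97
position: [613.4, -8.0, 290.2]
eef_rot: [[0.154, 0.988, -0.0], [0.988, -0.154, -0.0], [-0.0, -0.0, -1.0]]
wrist_force: [0.3, 0.1, -1.0]
opening: 85.2
finger_force: 0.0
```

```bash
python3 weigh.py; python3 cap.py
```

```text
11.4667 [613.55887189  -8.06375852 290.58757752] 84.49099152416393 [ 0.05317441 -0.29990103 -0.41388896] [0.33268462 0.60593692 0.54003914] [ 0.01841144 -0.00179613  0.00551345]
11.4667 [613.55887189  -8.06375852 290.58757752] [-0.20096941 -0.2028728  -0.72325209]
red [322.12661638  13.92295259] [ 286    0   77   38 1856] [323.  12.] [48. 69.] world [631.4 102.8 245. ] tool [112.3   0.5  45.6]
red [320.26762928 190.69644056] [ 270  159  100   71 2978] [319. 214.] [ 82. 106.] world [618.   27.4 245. ] tool [35.7 -1.1 45.6]
red [335.66144028 343.41150905] [  267   231   145   244 18177] [336. 347.] [ 98. 284.] world [615.8 -37.7 245. ] tool [-28.9   6.8  45.6]
red [163.58684055 301.14404268] [ 142  276   45   57 1687] [162. 301.] [41. 57.] world [541.6  -1.7 245. ] tool [ -4.8 -72.1  45.6]
```

Call:
{"fn": "servo_tool", "kwargs": {"slide": [[0.03,0,0],[0.07,0.001,0],[0.11,0.002,0],[0.145,0.002,0],[0.162,0.002,0],[0.168,0.002,0],[0.168,0.002,0],[0.168,0.002,0],[0.168,0.002,0]], "twist": [0,0,0,0,0,0,0,0,0]}}

```text
time: 12.27
position: [641.6, 156.0, 291.0]
eef_rot: [[0.156, 0.988, -0.0], [0.988, -0.156, -0.0], [-0.0, 0.0, -1.0]]
wrist_force: [0.3, -0.2, -0.1]
opening: 84.9
finger_force: 0.0
```

```bash
cat > disc.py <<'E'
from h import *
s=ctrl.observe();W=cams.grab_frame('wrist');R=np.array(s['eef_rot']);p=np.array(s['position'])
m=mask(W,(0,200,190),(6,255,255))|mask(W,(174,200,190),(180,255,255))
n=[b for b in blobs(cv2.morphologyEx(m,cv2.MORPH_OPEN,np.ones((5,5))),1500)]
for c,st,k in n:
    e=cv2.fitEllipse(max(cv2.findContours(k.astype(np.uint8),0,2)[0],key=len))
    q=onz('wrist',e[0],257,s);print(np.round(e,0) if 0 else e,st,q.round(1),'tool',(R.T@(q-p)).round(1))
print(s['time'],p);import sys;cv2.imwrite(sys.argv[1],W)
E
python3 disc.py pics/w4.png
```

```text
12.2667 [641.55915108 155.96221451 290.97356908]
```

View pics/w4.png

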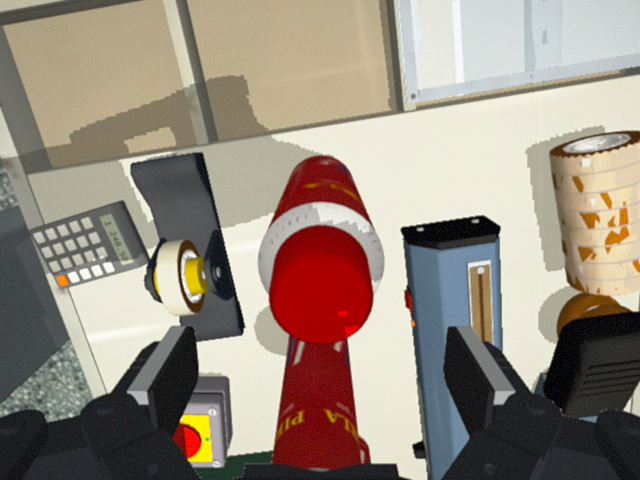

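The cap disc of tin a is centred at about (322,293), about 4 mm ahead along tool x. The sealer arm handle at (600,360) is clear of the fingers.

Call:
{"fn": "servo_tool", "kwargs": {"slide": [[0.004,0,0.02],[0.004,0,0.05],[0.004,0,0.075],[0.004,0,0.085],[0.004,0,0.089],[0.004,0,0.089],[0.004,0,0.089]], "twist": [0,0,0,0,0,0,0]}}

```text
time: 12.9
position: [642.8, 161.3, 203.5]
eef_rot: [[0.155, 0.988, 0.002], [0.988, -0.155, 0.0], [0.001, 0.002, -1.0]]
wrist_force: [0.0, -0.3, 0.3]
opening: 84.9
finger_force: 0.0
```

Call:
{"fn": "servo_tool", "kwargs": {"slide": [[0,0,0],[0,0,0],[0,0,0],[0,0,0],[0,0,0],[0,0,0],[0,0,0]], "twist": [0,0,0,0,0,0,0], "jaw": 0.05}}

```text
time: 13.48
position: [642.6, 161.7, 203.6]
eef_rot: [[0.154, 0.988, 0.002], [0.988, -0.154, 0.0], [0.001, 0.002, -1.0]]
wrist_force: [-1.3, 0.7, 6.2]
opening: 65.1
finger_force: 44.4
```

Call:
{"fn": "servo_tool", "kwargs": {"slide": [[0,0,-0.005],[0,0,-0.015],[0,0,-0.025],[0,0,-0.035],[0,0,-0.045],[0,0,-0.05],[0,0,-0.05],[0,0,-0.05],[0,0,-0.05]], "twist": [0,0,0,0,0,0,0,0,0]}}

```text
time: 14.23
position: [641.9, 161.5, 251.3]
eef_rot: [[0.154, 0.988, -0.001], [0.988, -0.154, -0.0], [-0.0, -0.001, -1.0]]
wrist_force: [-0.3, -0.6, -5.4]
opening: 64.9
finger_force: 46.0
```

```bash
python3 weigh.py
```

```text
14.7333 [642.13316118 161.58771378 251.82854051] 65.3207171612702 [ 0.21112295  0.00677868 -4.81564287] [0.48649561 0.43370692 0.63600573] [ 0.02932786 -0.01095577 -0.00936593]
```

Call:
{"fn": "servo_tool", "kwargs": {"slide": [[0,0,0.01],[0,0,0.02],[0,0,0.03],[0,0,0.038],[0,0,0.043],[0,0,0.046],[0,0,0.048],[0,0,0.049],[0,0,0.05],[0,0,0.05],[0,0,0.05]], "twist": [0,0,0,0,0,0,0,0,0,0,0]}}

```text
time: 15.65
position: [642.2, 161.7, 203.7]
eef_rot: [[0.154, 0.988, 0.001], [0.988, -0.154, 0.0], [0.001, 0.001, -1.0]]
wrist_force: [-4.7, 0.3, 8.1]
opening: 64.9
finger_force: 47.3
```

Call:
{"fn": "servo_tool", "kwargs": {"slide": [[0,0,0],[0,0,0],[0,0,0],[0,0,0],[0,0,0],[0,0,-0.02],[0,0,-0.05],[0,0,-0.08],[0,0,-0.09],[0,0,-0.09],[0,0,-0.09]], "twist": [0,0,0,0,0,0,0,0,0,0,0], "jaw": 0.085}}

```text
time: 16.57
position: [642.0, 161.5, 291.4]
eef_rot: [[0.154, 0.988, -0.0], [0.988, -0.154, -0.0], [-0.0, -0.0, -1.0]]
wrist_force: [0.2, 0.7, 0.1]
opening: 84.8
finger_force: 0.0
```

Call:
{"fn": "servo_tool", "kwargs": {"slide": [[-0.03,0.003,-0.005],[-0.065,0.006,-0.01],[-0.105,0.008,-0.01],[-0.145,0.011,-0.01],[-0.185,0.015,-0.01],[-0.225,0.018,-0.01],[-0.265,0.02,-0.01],[-0.3,0.024,0],[-0.32,0.025,0],[-0.328,0.025,0],[-0.328,0.025,0],[-0.328,0.025,0]], "twist": [0,0,0,0,0,0,0,0,0,0,0,0]}}

```text
time: 17.57
position: [616.0, -165.7, 290.9]
eef_rot: [[0.155, 0.988, -0.001], [0.988, -0.155, 0.001], [0.001, -0.001, -1.0]]
wrist_force: [0.5, 0.7, -0.2]
opening: 85.1
finger_force: 0.0
```

```bash
python3 disc.py pics/w5.png
```

```text
17.5667 [ 616.03413641 -165.686455    290.91358843]
```

View pics/w5.png

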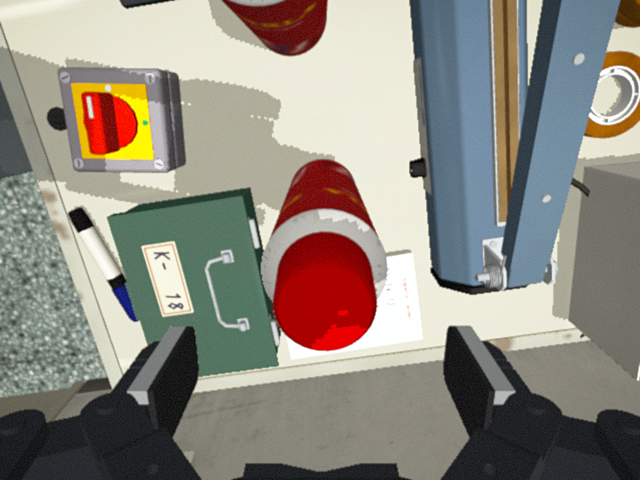

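The cap disc of tin c is centred at about (325,301), so offsets are about 1 and 2 mm. The pad and box lie well below the fingers.

Call:
{"fn": "servo_tool", "kwargs": {"slide": [[0.001,0.002,0.02],[0.001,0.002,0.05],[0.001,0.002,0.075],[0.001,0.002,0.085],[0.001,0.002,0.089],[0.001,0.002,0.089],[0.001,0.002,0.089]], "twist": [0,0,0,0,0,0,0]}}

```text
time: 18.2
position: [619.0, -165.4, 204.3]
eef_rot: [[0.154, 0.988, 0.002], [0.988, -0.154, -0.001], [-0.0, 0.002, -1.0]]
wrist_force: [-0.5, 0.1, -0.1]
opening: 85.3
finger_force: 0.0
```

Call:
{"fn": "servo_tool", "kwargs": {"slide": [[0,0,0],[0,0,0],[0,0,0],[0,0,0],[0,0,0],[0,0,0],[0,0,0]], "twist": [0,0,0,0,0,0,0], "jaw": 0.05}}

```text
time: 18.78
position: [618.8, -165.8, 204.6]
eef_rot: [[0.155, 0.988, 0.002], [0.988, -0.155, -0.001], [-0.0, 0.002, -1.0]]
wrist_force: [-0.9, 1.2, 5.9]
opening: 65.2
finger_force: 44.2
```

Call:
{"fn": "servo_tool", "kwargs": {"slide": [[0,0,-0.005],[0,0,-0.015],[0,0,-0.025],[0,0,-0.035],[0,0,-0.045],[0,0,-0.05],[0,0,-0.05],[0,0,-0.05],[0,0,-0.05]], "twist": [0,0,0,0,0,0,0,0,0]}}

```text
time: 19.53
position: [618.1, -165.6, 252.3]
eef_rot: [[0.154, 0.988, -0.001], [0.988, -0.154, 0.0], [0.0, -0.001, -1.0]]
wrist_force: [-0.0, 0.0, -2.5]
opening: 64.9
finger_force: 45.1
```

```bash
python3 weigh.py
```

```text
20.0333 [ 618.33044364 -165.68391157  252.81932733] 65.19085501979953 [-0.16143846  0.15336853 -2.76440449] [0.40778428 0.60117973 0.44881555] [0.01227768 0.01648892 0.00141892]
```

Tin c weighs about 0.28 kg, so tin a is heaviest at about 0.48 kg. I'm setting c back and returning to a.

Call:
{"fn": "servo_tool", "kwargs": {"slide": [[0,0,0.01],[0,0,0.02],[0,0,0.03],[0,0,0.038],[0,0,0.043],[0,0,0.046],[0,0,0.048],[0,0,0.049],[0,0,0.05],[0,0,0.05],[0,0,0.05]], "twist": [0,0,0,0,0,0,0,0,0,0,0]}}

```text
time: 20.95
position: [618.3, -165.8, 204.7]
eef_rot: [[0.154, 0.988, 0.001], [0.988, -0.154, -0.001], [-0.0, 0.001, -1.0]]
wrist_force: [-5.3, 0.6, 9.3]
opening: 65.3
finger_force: 46.6
```

Call:
{"fn": "servo_tool", "kwargs": {"slide": [[0,0,0],[0,0,0],[0,0,0],[0,0,0],[0,0,0],[0,0,-0.02],[0,0,-0.05],[0,0,-0.08],[0,0,-0.09],[0,0,-0.09],[0,0,-0.09]], "twist": [0,0,0,0,0,0,0,0,0,0,0], "jaw": 0.085}}

```text
time: 21.87
position: [618.2, -165.6, 292.3]
eef_rot: [[0.154, 0.988, -0.0], [0.988, -0.154, 0.0], [0.0, -0.0, -1.0]]
wrist_force: [0.3, -0.6, 0.1]
opening: 85.0
finger_force: 0.0
```

Call:
{"fn": "servo_tool", "kwargs": {"slide": [[0.03,-0.002,-0.005],[0.065,-0.004,-0.01],[0.105,-0.008,-0.01],[0.145,-0.011,-0.01],[0.185,-0.015,-0.01],[0.225,-0.018,-0.01],[0.265,-0.022,-0.01],[0.3,-0.025,0],[0.32,-0.027,0],[0.327,-0.027,0],[0.327,-0.027,0],[0.327,-0.027,0]], "twist": [0,0,0,0,0,0,0,0,0,0,0,0]}}

```text
time: 22.87
position: [642.0, 160.8, 291.8]
eef_rot: [[0.154, 0.988, -0.002], [0.988, -0.154, -0.001], [-0.001, -0.001, -1.0]]
wrist_force: [-0.2, -0.1, -0.1]
opening: 84.8
finger_force: 0.0
```

```bash
python3 disc.py pics/w6.png
```

```text
22.8667 [641.97423761 160.8219388  291.76006655]
```

View pics/w6.png

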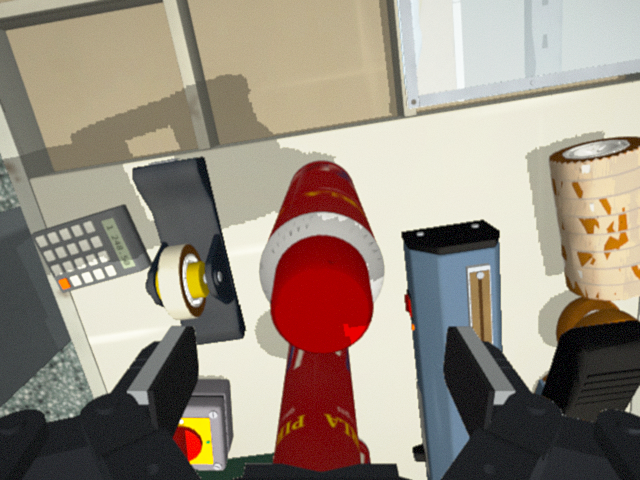

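Tin a stands where it was left, with its disc centred at about (322,302) and upright. I'll grip it and lift.

Call:
{"fn": "servo_tool", "kwargs": {"slide": [[0.001,0,0.02],[0.001,0,0.05],[0.001,0,0.075],[0.001,0,0.085],[0.001,0,0.09],[0.001,0,0.09],[0.001,0,0.09]], "twist": [0,0,0,0,0,0,0]}}

```text
time: 23.5
position: [643.0, 162.2, 204.3]
eef_rot: [[0.155, 0.988, 0.002], [0.988, -0.155, 0.0], [0.001, 0.002, -1.0]]
wrist_force: [0.7, -0.1, 0.3]
opening: 84.8
finger_force: 0.0
```

Call:
{"fn": "servo_tool", "kwargs": {"slide": [[0,0,0],[0,0,0],[0,0,0],[0,0,0],[0,0,0],[0,0,0],[0,0,0]], "twist": [0,0,0,0,0,0,0], "jaw": 0.05}}

```text
time: 24.08
position: [642.8, 162.7, 204.6]
eef_rot: [[0.154, 0.988, 0.002], [0.988, -0.154, 0.0], [0.001, 0.002, -1.0]]
wrist_force: [-1.4, -0.4, 5.9]
opening: 65.2
finger_force: 44.4
```

Call:
{"fn": "servo_tool", "kwargs": {"slide": [[0,0,-0.005],[0,0,-0.015],[0,0,-0.03],[0,0,-0.045],[0,0,-0.06],[0,0,-0.075],[0,0,-0.09],[0,0,-0.098],[0,0,-0.102],[0,0,-0.102],[0,0,-0.102],[0,0,-0.102]], "twist": [0,0,0,0,0,0,0,0,0,0,0,0]}}

```text
time: 25.08
position: [642.0, 162.5, 303.8]
eef_rot: [[0.154, 0.988, -0.002], [0.988, -0.154, -0.0], [-0.001, -0.002, -1.0]]
wrist_force: [-0.1, 0.4, -5.1]
opening: 65.1
finger_force: 46.1
```

Call:
{"fn": "servo_tool", "kwargs": {"slide": [[0,0,0],[0,0,0],[0,0,0],[0,0,0],[0,0,0],[0,0,0],[0,0,0],[0,0,0]], "twist": [0,0,0,0,0,0,0,0]}}

```text
time: 25.75
position: [642.3, 162.6, 304.9]
eef_rot: [[0.154, 0.988, 0.0], [0.988, -0.154, 0.0], [0.0, 0.0, -1.0]]
wrist_force: [-0.5, 0.9, -4.1]
opening: 65.2
finger_force: 46.1
```

```bash
python3 weigh.py; python3 - <<'E'
from h import *
cv2.imwrite('pics/s9.png',cams.grab_frame('scene'))
E
```

```text
26.25 [642.28837506 162.56778351 304.86023378] 64.8102481960287 [-0.05954094 -0.12692621 -4.88286117] [0.61501408 0.53008597 0.58125345] [ 0.03122229 -0.00664375  0.00138741]
```

View pics/s9.png

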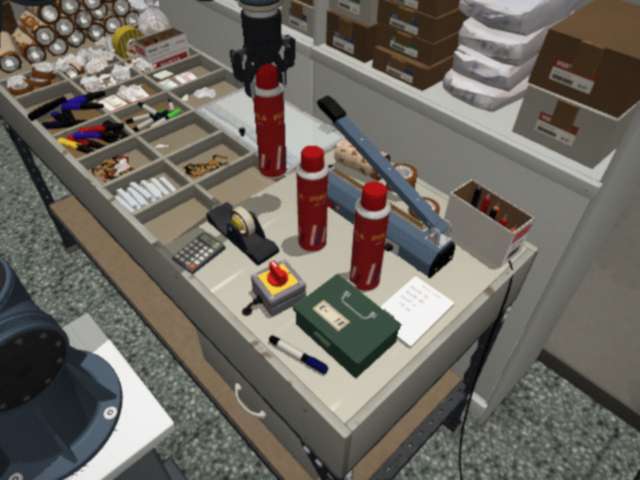

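The final picture shows tin a held upright at about (270,120), the other two standing at (312,200) and (370,240), the isolator handle turned at (277,272), and the loose items in place. Handing in.

```bash
python3 -c "
from workcell import ticket
print(ticket.close_job())"
```

```text
the job is handed in; nothing more can be done
None
```

The isolator is off, tin a is heaviest (about 0.48 kg, against 0.15 kg for b and 0.28 kg for c) and held upright about 10 cm above the bench, the other two tins stand in their places, and the job is handed in.

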